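# Load and start the wax melter

### The arm

A 6-joint arm with a two-finger parallel gripper is mounted at the origin on the work surface. World frame = base frame: x ahead of the robot, y to its left, z up, the work surface at z = 0. Lengths are in m, angles in degrees, forces in N, time in s.
With the tool pointing down it reaches from about 0.25 to 0.725 m from the base axis. Payload 9.7 kg.
Tool frame: the origin (TCP) lies on the centre line of the jaws, within the pads' length; the fingertips stand 17 mm ahead of it and the grasp point (between the pads) lies 2 mm behind it (bot.nose_length is the distance from the TCP to the fingertips, in m); x points along the fingers, y is the direction in which the jaws open and shut, and the axes are right-handed (so a half turn about x gives the same grasp; the last joint's range is limited). The gripper opens to 85 mm and grips with 20 to 120 N. Pads are 22 mm wide; open, the fingers measure 114 mm over their backs; the gripper's body (76 mm by 85 mm) begins 54 mm behind the grasp point. The pads swing forward as they close: fully open they stand 13 mm farther back than shut.
Start: joints at [68.755, 4.979, 10.078, 95.1, 0, 90], TCP at [0.199, 0.513, 0.248] pointing down, gripper open.
Joint ranges: [-179.16, 179.16], [-48.56, 103.87], [-65.8, 70.77], [-126.05, 130.52], [-82.76, 87.17], [-180, 180]. Speed limits (degrees/s): [127.2, 127.2, 147.25, 180, 180, 180].

### API

Orientations are given as [roll, pitch, yaw] about the fixed x, y, z axes, in that order (R = Rz(yaw) Ry(pitch) Rx(roll)).
In Python, from workcell import bot, viewer, ticket gives the robot as it stands.
- The arm moves only by the tool jog_arm, never from a script. Its argument "deltas" is a list of rows, each an object of numbers: "fingers": the opening, from 0 (shut) to 1 (fully open); "x", "y", "z": the shift along the world's x, y, z in mm; "twist": the turn about the world's z in degrees. A call has 1 to 10 rows; each row is the pose to reach, as a shift and turn from the pose measured when the call began; what a row does not reach only later rows make up. A row lasts 1/10 s, in which the tool goes at most 50 mm and 8.59 degrees, less where a joint would pass 70% of its speed; a pose out of reach is approached as far as the arm can. A call with a gripper value outside its range is refused whole. The fingers move at their own pace and stop on an object; "grip_force" is the grip in N (left out, the last holds). Time passes only in rows, so rows that repeat a pose let the fingers close. It gives the time, the measured TCP pose, the force and the opening at its end, in the units of the state.
- bot.get_obs(): the state, without advancing time (a new reading comes with each control period).
- viewer.camera(name): name is "scene" or "top"; returns a dict with "image" (384x512x3 uint8, red, green, blue), "fovy" (degrees; the focal length in pixels is half the picture's height over the tangent of half this angle, whatever the lens; pixels are square), "cx", "cy" (the principal point, pixels), "D" ([k1, k2, p1, p2, k3] as OpenCV has them; the pictures are not rectified), "world_to_cam" (4x4, takes a point from world to camera coordinates). Camera axes: x right, y down, z forward; pixel columns grow to the right and rows downward; lengths in m; the calibration is good to about 2 mm. A picture is of the moment at which its call begins. There is no depth.
- ticket.job_done(): hands the job in, once; it reports no verdict.
The state is a dict: "time": time; "q": joint angles; "qd": joint speeds; "joint_efforts": joint torques, N m; "ee_pos": TCP position; "tcp_rot": TCP orientation; "wrist_force": force on the tool from outside, world axes, zero at the start; "torque": the same for the moment, N m; "opening": finger opening in m.
Only numpy, scipy, OpenCV 4.12 (cv2) and the standard library are available. Lean on these libraries where they do the work, as an engineer would, in place of code of your own. Each camera call takes 0.05 s, during which the arm holds its last target.

### The job

Hang the empty strainer basket inside the wax melter by hooking its bent lip over the rim of the tank's near long side, and let go of it. Then start the melter: with the fingers, press the long middle key on the sloping keypad until you feel it give and hold it for about a second, without leaning on it hard, and take the hand away. Do not press the two square keys, and leave the three candles standing around the basket where they are.

Things in the scene. Friction and masses are not known exactly. Their poses are not given: they have to be found in the camera images.
- basket: Loose hook-on strainer basket of bare steel with a black grip, about 0.35 kg, standing on the table. Origin: centre of its underside, z up. Open box 60 (x) x 90 (y) x 70 high (mm); on its -x side a back plate (x -33 to -30, 70 wide) rises to z 100 and bends over outwards (-x) into a lip hanging at x -49 to -45, z 75 to 100: a slot 12 wide, 21 deep, open below. Hung, it may tip 0.1 rad.
- basket_grip (a point): Point in the basket's black grip, at (-20, 0, 125) mm in the basket's frame, same axes. The grip is an upright block 18 mm thick (basket x), 60 mm long (basket y), z 100 to 142 mm, standing on the flat top strip of the hook (x -49 to -5, top at z 100); pinch it across its thickness.
- hook_slot (a point): Point of the basket's hook: the middle of the slot, on the underside of the bend, at (-39, 0, 96) mm in the basket's frame, same axes. When the basket hangs, this point lies on the top edge of the tank wall.
- tank: Wax melter, fixed: open rectangular thin steel tank, 170 (x) x 220 (y) mm outside, 125 mm high, walls 4 mm, empty, floor 4 mm thick, in a grey jacket 200 x 250 mm that reaches only to z 85 mm. Origin: centre of its underside, on the table, z up; -x is its near long side, towards the robot. Stands left or right, turned up to 0.3 rad.
- near_rim (a point): Middle of the top edge of the tank's near long wall (the one towards the robot), at (-83, 0, 125) mm in the tank's frame, on the mid-line of the 4 mm wall; same axes as the tank: x points into the tank, y along the rim.
- console: Melter console, fixed, on the other side from the tank: white box 150 (x) x 200 (y) mm, keypad sloping 35 degrees, facing up and towards the robot (-x). Origin: centre of underside, z up. Keys at x -20, z 90 mm. Over it a wooden shelf with two tins, underside z 245, tins' tops z 282, front edge x -8: a gripper pointing straight down cannot get at the keys; come square to the keypad. Yaw up to 0.3 rad.
- long_key: Start key: the long middle one of three grey membrane keys in a row on the console, 64 (y) x 32 (x) mm. Origin: centre of its top face, 3 mm proud; z out of the keypad (35 degrees from vertical, towards the robot), x up the slope. Gives from 2 N, stops dead after 2 mm at 8 N. Switches when a finger presses it with over 5 N for 0.3 s unbroken; over 40 N damages it.
- square_key_l: Small square membrane key, 26 x 26 mm, 75 mm to the left (+y) of the middle of the long key, same axes. Not to be pressed.
- square_key_r: Small square membrane key, 26 x 26 mm, 75 mm to the right (-y) of the middle of the long key, same axes. Not to be pressed.
- candle_a: White jar candle, 60 mm across, 80 mm high, loose, on the robot's side of the basket, to the left. Origin at the centre of its underside.
- candle_b: White jar candle, 60 mm across, 80 mm high, loose, on the robot's side of the basket, to the right. Origin at the centre of its underside.
- candle_c: White jar candle, 80 mm across, 90 mm high, loose, beyond the basket, between the machines. Origin at the centre of its underside.
There are look-alikes about, which are no part of the job. Leave any yellow look-alike of the basket alone.

How it is judged (in metres and radians):
On the way, in this order (a step that is already met when the one before it is completed fails the run):
1. the basket hangs inside the tank by its lip on the near rim, let go and at rest (x of hook_slot in the frame of near_rim between -0.01 and 0.01 m and z of hook_slot in the frame of near_rim between -0.006 and 0.008 m and x of basket in the frame of near_rim above 0.02 m and angle between basket's own z axis and vertical below 0.25 rad and angle between the x axis of basket and the x axis of tank, either way round below 0.2 rad and linear speed of basket below 0.03 m/s and contact force between the fingers and basket below 0.1 N), for 0.2 s.
2. a finger presses the long key with more than 5 N for 0.3 s while the basket hangs (contact force between the fingers and long_key above 5 N and x of hook_slot in the frame of near_rim between -0.01 and 0.01 m and z of hook_slot in the frame of near_rim between -0.006 and 0.008 m and x of basket in the frame of near_rim above 0.02 m and angle between basket's own z axis and vertical below 0.25 rad and angle between the x axis of basket and the x axis of tank, either way round below 0.2 rad), for 0.3 s.
At the end, for the whole second after the job is handed in: Basket hangs released and at rest inside the tank, hook slot over the near rim (10 mm across the wall, 6 mm below to 8 mm above its edge), tilt under 0.25 rad, square to the rim within 0.2 rad; long key released; the three candles within 30 mm of their starts (all of step 1 and contact force between anything else and long_key below 0.5 N and not (distance of any of candle_a, candle_b, candle_c from where it was at the start of the episode above 0.03 m)); the robot touches nothing.
It fails at once if the long key is pressed with more than 40 N (contact force between anything else and long_key above 40 N).
It fails at once if a square key is pressed (more than 2 N) (contact force between anything else and square_key_l above 2 N or contact force between anything else and square_key_r above 2 N).
It fails at once if one of the three candles is moved by more than 30 mm (distance of any of candle_a, candle_b, candle_c from where it was at the start of the episode above 0.03 m).
It also fails if it takes over 64 s, if anything falls off the work surface, if the arm or the gripper's body presses on something with over 40 N, if the wrist force passes 120 N, or if a joint passes its speed limit or range.

## Working session

There is one attempt and no reset: what is moved stays moved. The work goes in short steps, Python scripts to look and compute and a tool call to move; the robot and the scene stay as the last step left them, time stands still between calls to the robot, and variables do not carry over. Pictures are saved under pics/ and viewed, and the job is handed in when it is done.

Besides the shell and the picture viewer there is one more tool, called after "Call:" as name(argument=value, ...) on one line, values as JSON. jog_arm: Moves the arm, as the interface text tells. Its arguments: {"type":"object","properties":{"deltas":{"type":"array"},"grip_force":{"type":"number"}},"required":["deltas"]}

```bash
mkdir -p pics; ls; python3 - <<'E'
from workcell import bot, viewer, ticket
import cv2,numpy as np
for n in("scene","top"):
    c=viewer.camera(n); cv2.imwrite(f"pics/{n}0.png",c["image"][...,::-1])
    print(n,c["fovy"],c["cx"],c["cy"],c["D"]);print(np.round(c["world_to_cam"],4))
o=bot.get_obs();print({k:np.round(v,3) for k,v in o.items()},bot.nose_length)
E
```

```text
pics
scene 54.98522049381765 255.96926348065685 194.98550528885596 [0.03852545 0.         0.         0.         0.        ]
[[-0.4097  0.9119  0.0232  0.1843]
 [ 0.5589  0.271  -0.7837 -0.1656]
 [-0.7209 -0.3081 -0.6208  1.2429]
 [ 0.      0.      0.      1.    ]]
top 43.70535694239188 251.18499993187294 187.24865572381321 [-0.11711535  0.          0.          0.          0.        ]
[[-0.0269 -0.9996 -0.0048  0.0347]
 [-0.9981  0.0271 -0.0556  0.486 ]
 [ 0.0557  0.0033 -0.9984  1.2516]
 [ 0.      0.      0.      1.    ]]
{'time': np.float64(0.1), 'q': array([68.752,  5.009, 10.041, 95.101, -0.   , 90.001]), 'qd': array([ 0.042, -0.146,  0.021,  0.023,  0.08 ,  0.087]), 'joint_efforts': array([ 0.0000e+00, -5.2156e+01,  4.6566e+01,  1.6000e-02,  0.0000e+00,
       -0.0000e+00]), 'ee_pos': array([0.199, 0.512, 0.248]), 'tcp_rot': array([ -89.889,   89.931, -111.138]), 'wrist_force': array([0.389, 0.243, 0.586]), 'torque': array([0.032, 0.058, 0.018]), 'opening': np.float64(0.086)} 0.017
```

View pics/scene0.png

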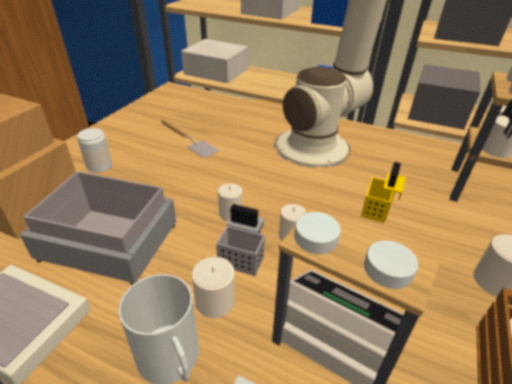

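View pics/top0.png

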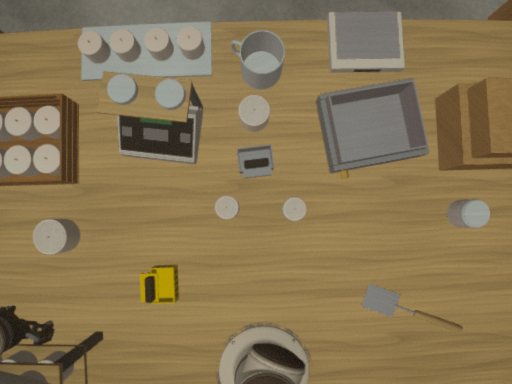

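```bash
cat > h.py <<'E'
import numpy as np,cv2
from workcell import bot, viewer, ticket
def K(c):
    f=c["image"].shape[0]/2/np.tan(np.radians(c["fovy"]/2)); return np.array([[f,0,c["cx"]],[0,f,c["cy"]],[0,0,1.]])
def ray(c,uv):
    p=cv2.undistortPoints(np.array([[uv]],float),K(c),np.array(c["D"],float))[0,0]
    T=np.array(c["world_to_cam"]);R,t=T[:3,:3],T[:3,3]
    return -R.T@t, R.T@np.array([p[0],p[1],1.])
def onz(c,uv,z):
    o,d=ray(c,uv); return o+d*(z-o[2])/d[2]
def proj(c,P):
    T=np.array(c["world_to_cam"]);r,_=cv2.Rodrigues(T[:3,:3])
    return cv2.projectPoints(np.array(P,float).reshape(-1,1,3),r,T[:3,3],K(c),np.array(c["D"],float))[0].reshape(-1,2)
def two(c1,u1,c2,u2):
    o1,d1=ray(c1,u1);o2,d2=ray(c2,u2)
    s=np.linalg.lstsq(np.c_[d1,-d2],o2-o1,rcond=None)[0]
    a,b=o1+d1*s[0],o2+d2*s[1]; return (a+b)/2,np.linalg.norm(a-b)
def crop(c,x0,y0,x1,y1,k,fn):
    cv2.imwrite(fn,cv2.resize(c["image"][y0:y1,x0:x1,::-1],None,fx=k,fy=k,interpolation=cv2.INTER_CUBIC))
def R():
    from scipy.spatial.transform import Rotation as Q
    return Q.from_euler("xyz",bot.get_obs()["tcp_rot"],degrees=True).as_matrix()
E
python3 - <<'E'
from h import *
c=viewer.camera("top");np.save("/dev/null",1)
crop(c,90,60,290,210,4,"pics/t1.png");crop(c,230,60,430,210,4,"pics/t2.png")
s=viewer.camera("scene");crop(s,190,150,440,337,3,"pics/s1.png");crop(s,20,160,220,310,4,"pics/s2.png")
print(R().round(3))
E
```

```text
Traceback (most recent call last):
PermissionError: [Errno 13] Permission denied: '/dev/null.npy'
```

```bash
python3 - <<'E'
from h import *
c=viewer.camera("top")
crop(c,90,60,290,210,4,"pics/t1.png");crop(c,230,60,430,210,4,"pics/t2.png")
s=viewer.camera("scene");crop(s,190,150,440,337,3,"pics/s1.png");crop(s,20,160,220,310,4,"pics/s2.png")
import pickle;pickle.dump((c,s),open("c0.pkl","wb"))
print(R().round(3))
E
```

```text
[[-0.     0.362  0.932]
 [-0.001  0.932 -0.362]
 [-1.    -0.001 -0.   ]]
```

View pics/t1.png

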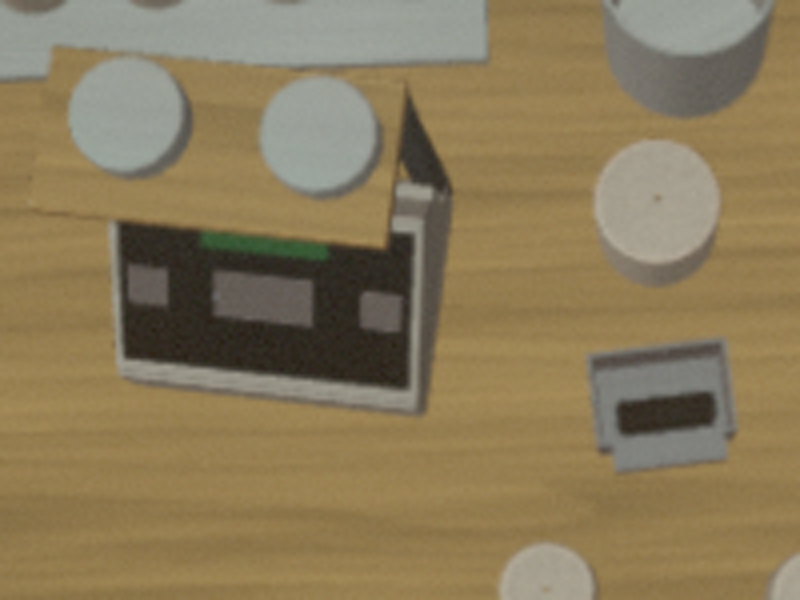

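View pics/t2.png

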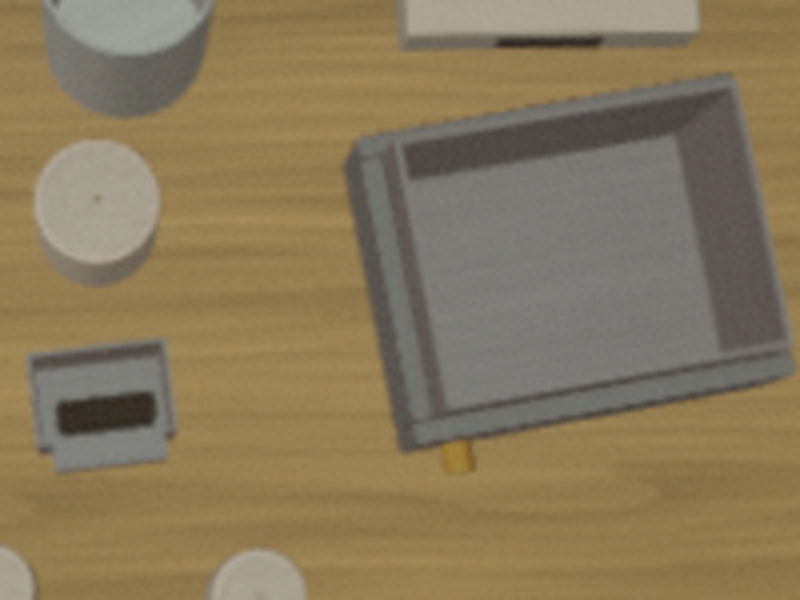

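View pics/s1.png

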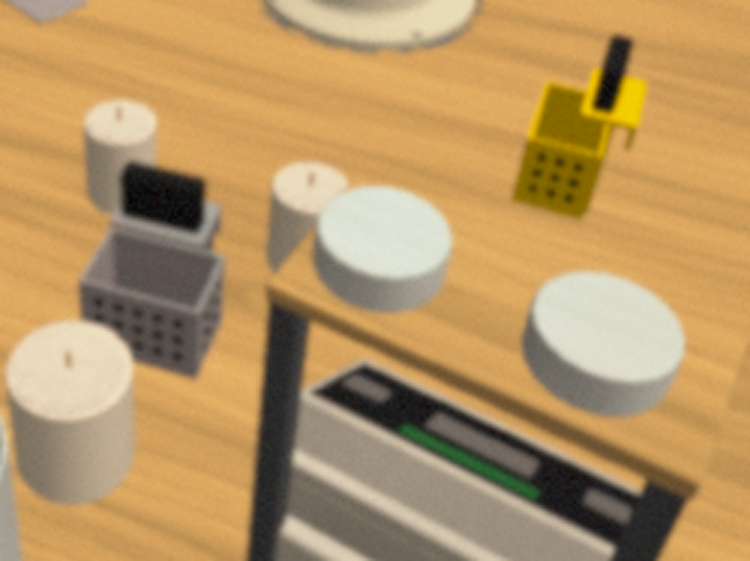

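View pics/s2.png

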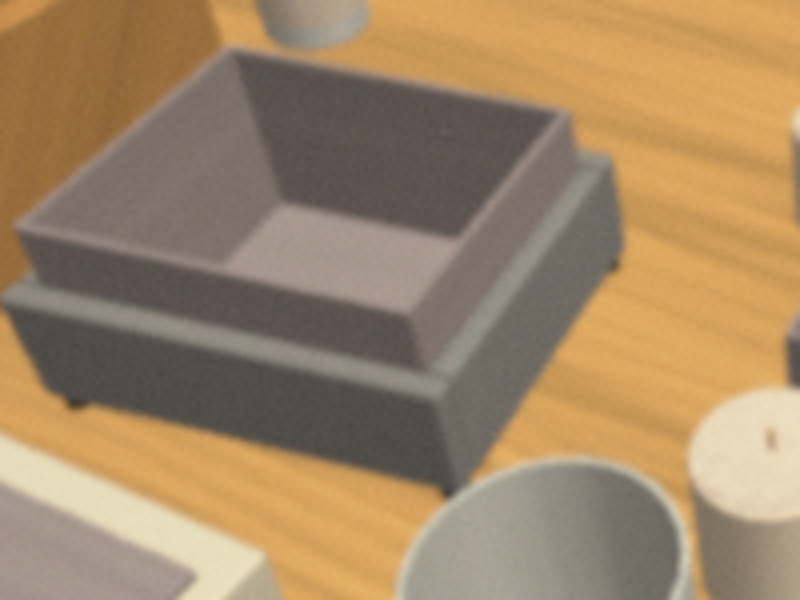

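```bash
python3 - <<'E'
from h import *
import pickle;c,s=pickle.load(open("c0.pkl","rb"))
T=lambda x,y:(x/4+230-.375,y/4+60-.375); T1=lambda x,y:(x/4+90-.375,y/4+60-.375)
S2=lambda x,y:(x/4+20-.375,y/4+160-.375); S1=lambda x,y:(x/3+190-.33,y/3+150-.33)
for n,a,b in [("NL",(440,410),(568,112)),("NR",(790,348),(235,50)),("FL",(400,145),(412,315)),("FR",(735,78),(15,228))]:
    P,e=two(c,T(*a),s,S2(*b)); print(n,P.round(4),round(e,4),onz(c,T(*a),.125).round(4),onz(s,S2(*b),.125).round(4))
# grip
def blob(img,box):
    x0,y0,x1,y1=box;g=img[y0:y1,x0:x1].max(2)<70
    n,l,st,ce=cv2.connectedComponentsWithStats(g.astype(np.uint8));i=1+st[1:,4].argmax()
    ys,xs=np.where(l==i);r=cv2.minAreaRect(np.c_[xs+x0,ys+y0].astype(np.float32));print(st[i,4],r);return cv2.boxPoints(r)
B=blob(c["image"],(235,145,275,178))
for p in B: print(onz(c,p,.142).round(4))
print("mean",np.mean([onz(c,p,.142) for p in B],0))
B=blob(s["image"],(222,195,268,235))
print(B)
# candles tops
for n,p,q,z in [("a",(546,588),(120,115),.08),("b",None,(310,180),.08),("c",(657,202),(70,357),.09)]:
    print(n,p and onz(c,T1(*p),z).round(3),onz(s,S1(*q),z).round(3))
print("b",onz(c,T(258,588),.08).round(3))
# keys
for n,p,q in [("sl",(148,286),(607,505)),("long",(264,299),(482,443)),("sr",(381,311),(367,389))]:
    P,e=two(c,T1(*p),s,S1(*q)); print(n,P.round(4),round(e,4),onz(c,T1(*p),.092).round(4))
for n,p in [("shelfR",(388,248)),("shelfL",(30,208))]: print(n,onz(c,T1(*p),.26).round(4))
for n,p in [("nearR",(420,400)),("nearL",(122,372))]: print(n,onz(c,T1(*p),.05).round(4))
E
```

```text
NL [ 0.5368 -0.1966  0.1247] 0.0039 [ 0.5357 -0.1948  0.125 ] [ 0.5378 -0.1983  0.125 ]
NR [ 0.5686 -0.4147  0.1205] 0.0024 [ 0.5688 -0.414   0.125 ] [ 0.5726 -0.4074  0.125 ]
FL [ 0.6997 -0.1763  0.1197] 0.004 [ 0.6997 -0.1771  0.125 ] [ 0.7027 -0.1699  0.125 ]
FR [ 0.7378 -0.3882  0.1253] 0.0025 [ 0.7388 -0.3893  0.125 ] [ 0.7371 -0.3872  0.125 ]
175 ((256.0000305175781, 163.00001525878906), (7.6901535987854, 22.822389602661133), 82.87498474121094)
[0.5436 0.0361 0.142 ]
[ 0.5489 -0.0181  0.142 ]
[ 0.5306 -0.0198  0.142 ]
[0.5253 0.0343 0.142 ]
mean [0.53712678 0.00812368 0.142     ]
427 ((243.61767578125, 215.52943420410156), (28.134132385253906, 16.249887466430664), 14.03624439239502)
[[228.00003 220.00003]
 [231.9412  204.23532]
 [259.23532 211.05884]
 [255.29416 226.82355]]
a [0.436 0.085 0.08 ] [ 0.42  -0.087  0.08 ]
b None [0.429 0.083 0.08 ]
c [0.676 0.009 0.09 ] [0.67  0.007 0.09 ]
b [ 0.432 -0.085  0.08 ]
sl [0.6331 0.3319 0.0901] 0.0004 [0.6327 0.3316 0.092 ]
long [0.6222 0.2585 0.0899] 0.0008 [0.6219 0.2577 0.092 ]
sr [0.6123 0.1847 0.0888] 0.0008 [0.6119 0.1839 0.092 ]
shelfR [0.6184 0.156  0.26  ]
shelfL [0.6475 0.3526 0.26  ]
nearR [0.5601 0.1655 0.05  ]
nearL [0.5843 0.3604 0.05  ]
```

Call:
jog_arm(deltas=[{"x": 30,"y": -40,"z": 5,"twist": -7,"fingers": 1},{"x": 60,"y": -85,"z": 10,"twist": -14,"fingers": 1},{"x": 90,"y": -130,"z": 10,"twist": -21,"fingers": 1},{"x": 120,"y": -175,"z": 10,"twist": -28,"fingers": 1},{"x": 150,"y": -220,"z": 10,"twist": -34,"fingers": 1},{"x": 180,"y": -265,"z": 10,"twist": -40,"fingers": 1},{"x": 210,"y": -310,"z": 10,"twist": -46,"fingers": 1},{"x": 240,"y": -355,"z": 10,"twist": -52,"fingers": 1},{"x": 270,"y": -400,"z": 10,"twist": -58,"fingers": 1},{"x": 300,"y": -445,"z": 10,"twist": -63,"fingers": 1}])

```text
time: 1.25
ee_pos: [0.4794, 0.0965, 0.2581]
tcp_rot: [-163.8, 90.0, 111.7]
wrist_force: [1.4, 1.1, -0.7]
opening: 0.0852
```

Call:
jog_arm(deltas=[{"x": 30,"y": -45,"z": 0},{"x": 57,"y": -88,"z": -10},{"x": 57.5,"y": -88.5,"z": -30},{"x": 57.5,"y": -88.5,"z": -30}])

```text
validation failed for argument at $.de...
```

```bash
python3 - <<'E'
from h import *
c=viewer.camera("top");crop(c,180,90,330,230,4,"pics/t3.png")
s=viewer.camera("scene");crop(s,150,80,350,280,3,"pics/s3.png")
o=bot.get_obs();print(o["ee_pos"],R()[:,1],o["q"].round(1))
E
```

```text
[0.4807173  0.09408721 0.25722275] [ 0.99580025  0.09154656 -0.00104018] [11.1 -3.   3.  96.1 -0.1 95.9]
```

View pics/t3.png

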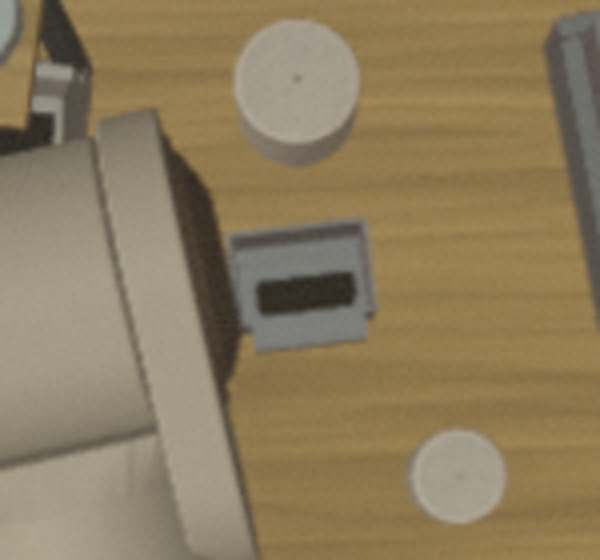

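View pics/s3.png

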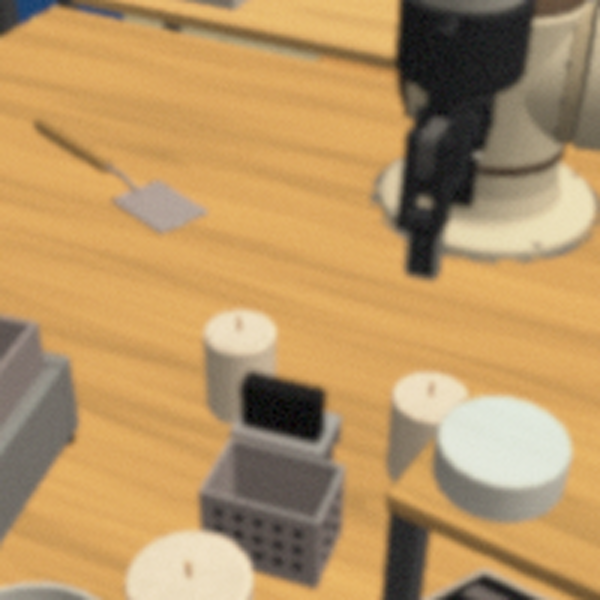

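Call:
jog_arm(deltas=[{"x": 28,"y": -43,"z": 0,"twist": 0,"fingers": 1},{"x": 56,"y": -86,"z": -10,"twist": 0,"fingers": 1},{"x": 56,"y": -86,"z": -30,"twist": 0,"fingers": 1},{"x": 56,"y": -86,"z": -30,"twist": 0,"fingers": 1}])

```text
time: 1.75
ee_pos: [0.5362, 0.007, 0.2242]
tcp_rot: [-82.7, 89.7, -167.6]
wrist_force: [-0.4, -0.1, -1.5]
opening: 0.0853
```

```bash
python3 - <<'E'
from h import *
s=viewer.camera("scene");crop(s,150,50,350,280,3,"pics/s4.png")
c=viewer.camera("top");crop(c,180,50,380,200,4,"pics/t4.png")
o=bot.get_obs();print(o["ee_pos"],R()[:,1],o["q"].round(1))
p=o["ee_pos"];print(proj(s,[p,p+R()[:,0]*.017, [.537,.008,.142],[.537,.008,.1]]).round(1))
E
```

```text
[0.53613287 0.00860852 0.22730552] [ 0.99577968  0.09174925 -0.00221368] [ 0.9  2.8  5.4 92.8 -0.1 85.7]
[[244.5 173.4]
 [244.4 180.5]
 [243.9 207.3]
 [243.8 222.2]]
```

View pics/s4.png

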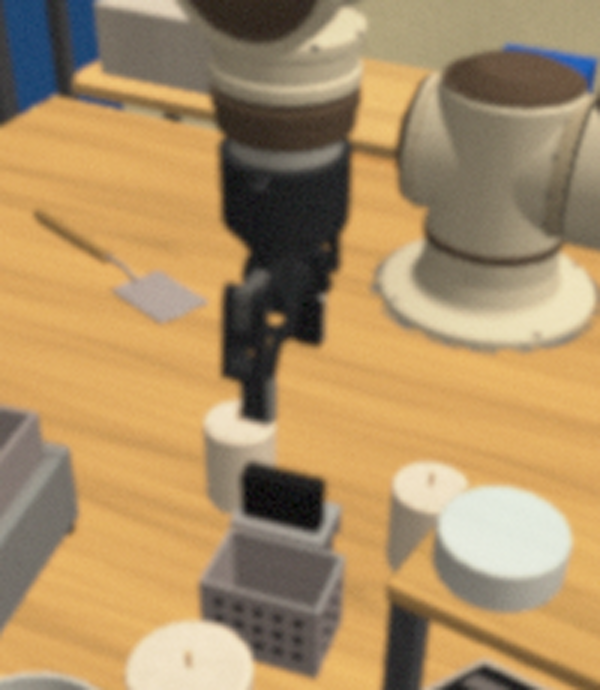

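View pics/t4.png

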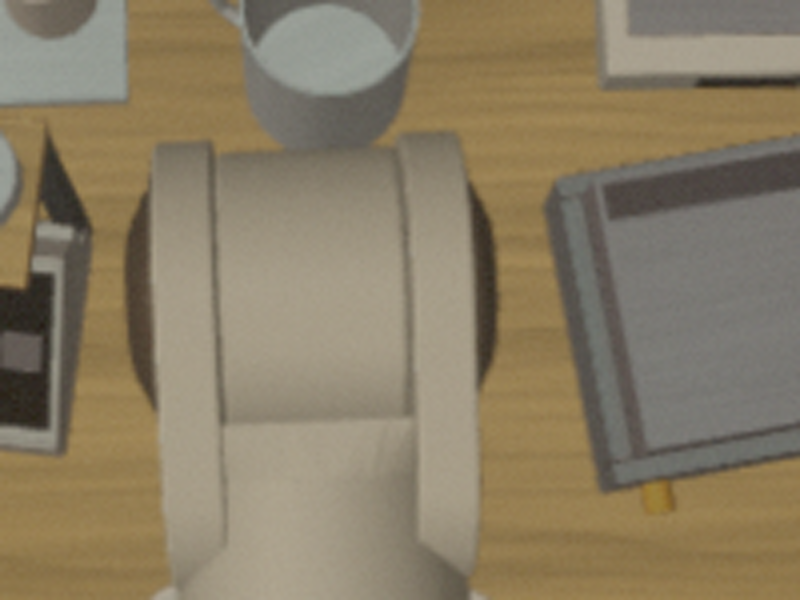

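Call:
jog_arm(deltas=[{"x": 1,"y": -0.5,"z": -30,"twist": 0,"fingers": 1},{"x": 1,"y": -0.5,"z": -60,"twist": 0,"fingers": 1},{"x": 1,"y": -0.5,"z": -85,"twist": 0,"fingers": 1},{"x": 1,"y": -0.5,"z": -100,"twist": 0,"fingers": 1},{"x": 1,"y": -0.5,"z": -100,"twist": 0,"fingers": 1},{"x": 1,"y": -0.5,"z": -100,"twist": 0,"fingers": 1}])

```text
time: 2.45
ee_pos: [0.5374, 0.0087, 0.1288]
tcp_rot: [-41.5, 89.9, -126.2]
wrist_force: [-0.1, 0.1, -0.0]
opening: 0.0857
```

```bash
python3 - <<'E'
from h import *
s=viewer.camera("scene");crop(s,170,130,320,280,4,"pics/s5.png")
o=bot.get_obs();print(o["ee_pos"],o["wrist_force"])
E
```

```text
[0.53776916 0.00854662 0.12922101] [ 0.50123013 -0.2853953   0.3870173 ]
```

View pics/s5.png

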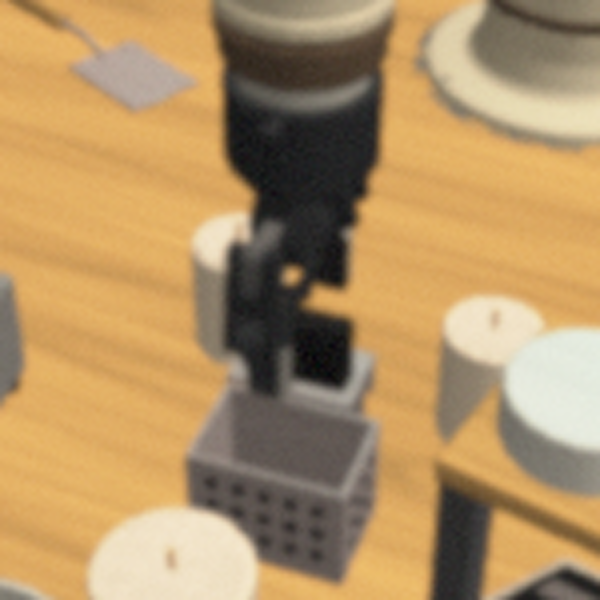

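Call:
jog_arm(deltas=[{"x": 0,"y": 0,"z": -2,"twist": 0,"fingers": 0},{"x": 0,"y": 0,"z": -2,"twist": 0,"fingers": 0},{"x": 0,"y": 0,"z": -2,"twist": 0,"fingers": 0},{"x": 0,"y": 0,"z": -2,"twist": 0,"fingers": 0},{"x": 0,"y": 0,"z": -2,"twist": 0,"fingers": 0},{"x": 0,"y": 0,"z": -2,"twist": 0,"fingers": 0},{"x": 0,"y": 0,"z": -2,"twist": 0,"fingers": 0},{"x": 0,"y": 0,"z": -2,"twist": 0,"fingers": 0}], grip_force=60)

```text
time: 3.3
ee_pos: [0.538, 0.0085, 0.1275]
tcp_rot: [36.8, 89.9, -47.9]
wrist_force: [0.9, 0.3, 2.8]
opening: 0.0171
```

```bash
python3 - <<'E'
from h import *
s=viewer.camera("scene");crop(s,170,130,320,280,4,"pics/s6.png")
o=bot.get_obs();print(o["ee_pos"],o["wrist_force"],o["opening"])
E
```

```text
[0.53798371 0.00850148 0.12744751] [ 0.97324927 -0.50549588  3.3165539 ] 0.01734428566754252
```

View pics/s6.png

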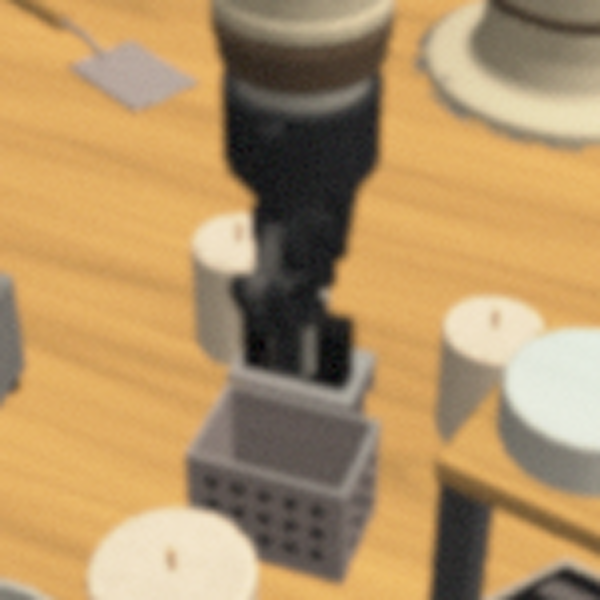

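Call:
jog_arm(deltas=[{"x": 0,"y": 0,"z": 15,"twist": 0,"fingers": 0},{"x": 0,"y": 0,"z": 40,"twist": 0,"fingers": 0},{"x": 0,"y": 0,"z": 75,"twist": 0,"fingers": 0},{"x": 0,"y": 0,"z": 110,"twist": 0,"fingers": 0},{"x": 0,"y": 0,"z": 140,"twist": 0,"fingers": 0},{"x": 0,"y": 0,"z": 160,"twist": 0,"fingers": 0},{"x": 0,"y": 0,"z": 162,"twist": 0,"fingers": 0},{"x": 0,"y": 0,"z": 162,"twist": 0,"fingers": 0}])

```text
time: 4.15
ee_pos: [0.5379, 0.0085, 0.2892]
tcp_rot: [14.9, 89.9, -69.8]
wrist_force: [-0.3, 0.1, -5.2]
opening: 0.0168
```

Call:
jog_arm(deltas=[{"x": 2,"y": -15,"z": 0,"twist": 0,"fingers": 0},{"x": 5,"y": -40,"z": 0,"twist": 0.5,"fingers": 0},{"x": 9,"y": -75,"z": 0,"twist": 1,"fingers": 0},{"x": 13,"y": -110,"z": 0,"twist": 1.5,"fingers": 0},{"x": 17,"y": -145,"z": 0,"twist": 2,"fingers": 0},{"x": 21,"y": -180,"z": 0,"twist": 2.5,"fingers": 0},{"x": 25,"y": -215,"z": 0,"twist": 3,"fingers": 0},{"x": 29,"y": -250,"z": 0,"twist": 3.5,"fingers": 0},{"x": 33,"y": -285,"z": 0,"twist": 3.5,"fingers": 0},{"x": 35,"y": -305,"z": 0,"twist": 3.5,"fingers": 0}])

```text
time: 5.15
ee_pos: [0.5721, -0.2996, 0.2866]
tcp_rot: [-99.3, 89.8, 179.4]
wrist_force: [0.2, 0.8, -4.1]
opening: 0.0172
```

```bash
python3 - <<'E'
from h import *
s=viewer.camera("scene");crop(s,10,50,210,250,3,"pics/s7.png")
c=viewer.camera("top");crop(c,270,50,470,200,4,"pics/t7.png")
o=bot.get_obs();print(o["ee_pos"],o["wrist_force"],o["opening"],np.degrees(np.arctan2(R()[1,1],R()[0,1])))
E
```

```text
[ 0.57208226 -0.29978699  0.28618044] [-0.69396915  0.70002949 -4.49550428] 0.017083816550551918 8.613778235787928
```

View pics/s7.png

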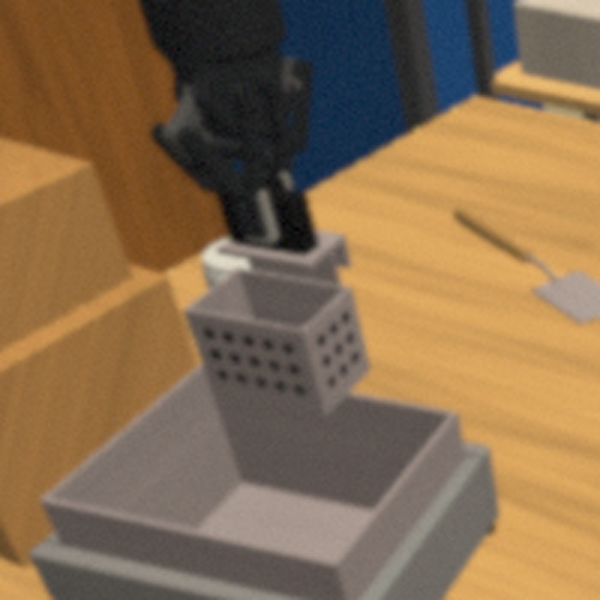

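View pics/t7.png

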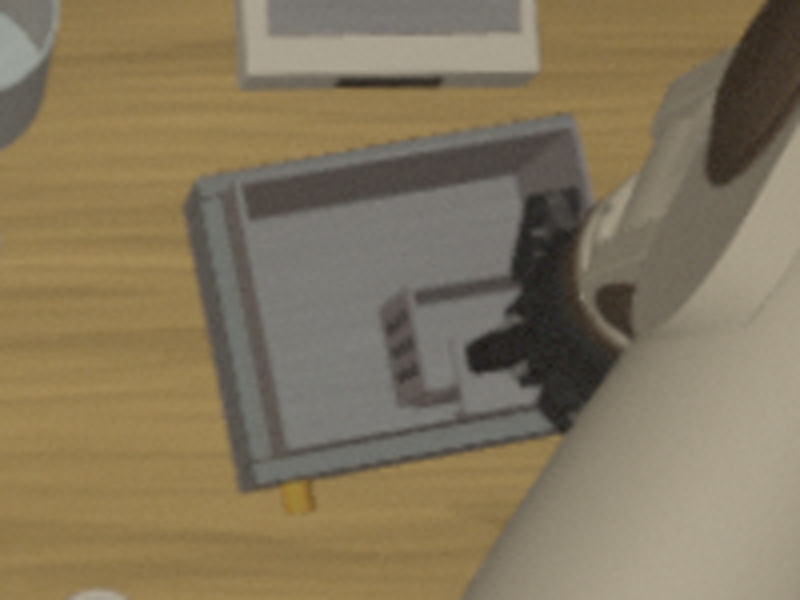

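```bash
python3 - <<'E'
from h import *
s=viewer.camera("scene");o=bot.get_obs();t=o["ee_pos"];a=np.radians(8.6)
ux=np.array([np.cos(a),np.sin(a),0]);uy=np.array([-ux[1],ux[0],0]);z=np.array([0,0,1])
f=lambda x,y,h:t+ux*(x+20)/1e3+uy*y/1e3+z*(h-127.5)/1e3
p=proj(s,[f(30,45,70),f(30,-45,70),f(30,45,0),f(-30,45,70),f(-5,35,100),f(-49,35,75),f(-49,35,100)])
q=((p-[10,50])*3+1)
im=cv2.imread("pics/s7.png");im=cv2.resize(im[200:440,150:400],None,fx=3,fy=3)
for k in q: cv2.drawMarker(im,tuple(int(v) for v in (k-[150,200])*3),(0,0,255),1,14,1)
cv2.imwrite("pics/s7b.png",im[:600])
E
```

```text
(no output)
```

View pics/s7b.png

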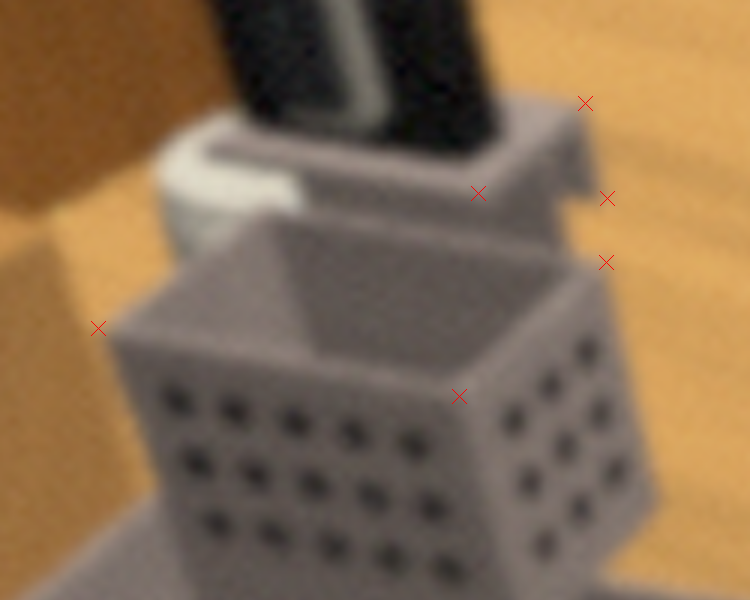

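Call:
jog_arm(deltas=[{"x": 0.7,"y": -2.8,"z": -15,"twist": 0.2,"fingers": 0},{"x": 0.7,"y": -2.8,"z": -35,"twist": 0.2,"fingers": 0},{"x": 0.7,"y": -2.8,"z": -55,"twist": 0.2,"fingers": 0},{"x": 0.7,"y": -2.8,"z": -75,"twist": 0.2,"fingers": 0},{"x": 0.7,"y": -2.8,"z": -90,"twist": 0.2,"fingers": 0},{"x": 0.7,"y": -2.8,"z": -98,"twist": 0.2,"fingers": 0},{"x": 0.7,"y": -2.8,"z": -98,"twist": 0.2,"fingers": 0},{"x": 0.7,"y": -2.8,"z": -98,"twist": 0.2,"fingers": 0}])

```text
time: 6.1
ee_pos: [0.5729, -0.3008, 0.1893]
tcp_rot: [-109.6, 89.8, 169.3]
wrist_force: [0.4, -0.7, -3.4]
opening: 0.0173
```

```bash
python3 - <<'E'
from h import *
s=viewer.camera("scene");crop(s,20,110,180,230,5,"pics/s8.png")
c=viewer.camera("top");crop(c,320,80,440,180,6,"pics/t8.png")
o=bot.get_obs();print(o["ee_pos"],o["wrist_force"],o["opening"],np.degrees(np.arctan2(R()[1,1],R()[0,1])))
E
```

```text
[ 0.57315586 -0.30105709  0.18984021] [-0.9502216   0.56195016 -3.91722604] 0.017023099868520745 8.87308281907228
```

View pics/s8.png

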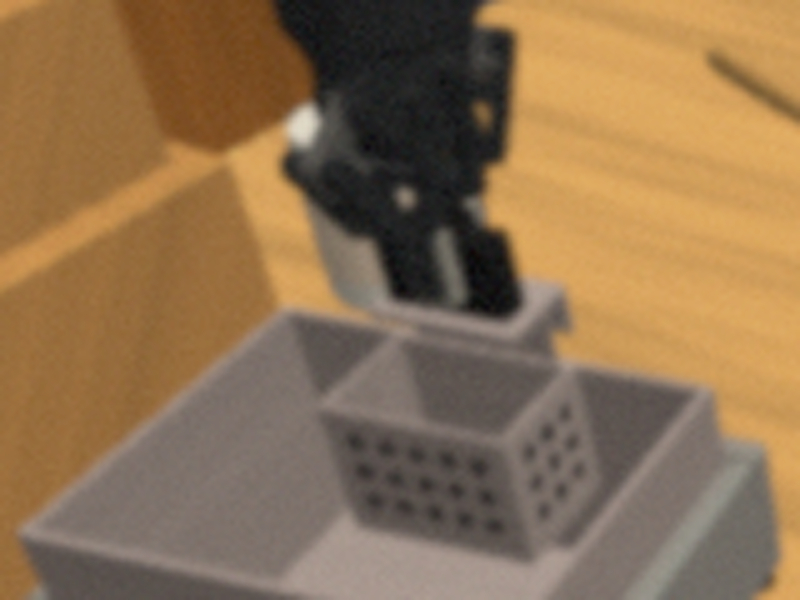

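View pics/t8.png

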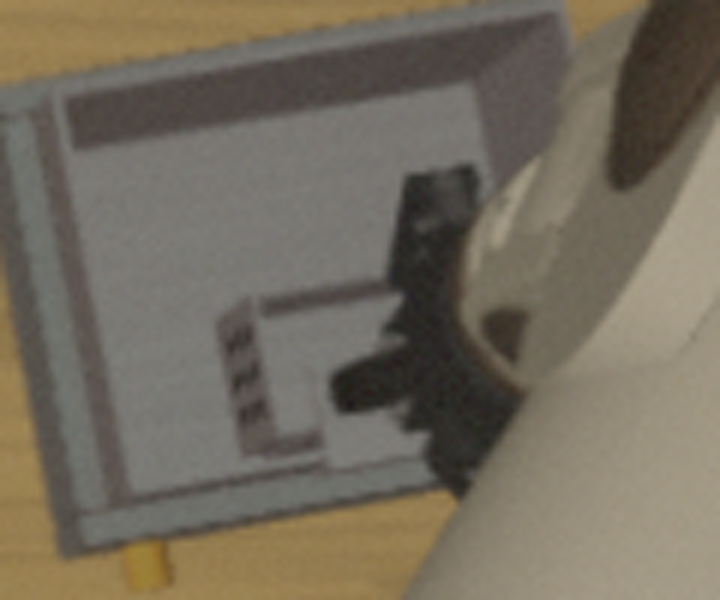

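Call:
jog_arm(deltas=[{"x": -0.5,"y": -1,"z": -7,"twist": 0,"fingers": 0},{"x": -0.5,"y": -1,"z": -13,"twist": 0,"fingers": 0},{"x": -0.5,"y": -1,"z": -18,"twist": 0,"fingers": 0},{"x": -0.5,"y": -1,"z": -22,"twist": 0,"fingers": 0},{"x": -0.5,"y": -1,"z": -22,"twist": 0,"fingers": 0}])

```text
time: 6.7
ee_pos: [0.5724, -0.3019, 0.1668]
tcp_rot: [-110.1, 89.8, 168.8]
wrist_force: [-1.0, -0.3, -3.8]
opening: 0.0173
```

```bash
python3 - <<'E'
from h import *
s=viewer.camera("scene");crop(s,20,110,180,230,5,"pics/s9.png")
o=bot.get_obs();print(o["ee_pos"],o["wrist_force"],o["torque"],o["opening"],np.degrees(np.arctan2(R()[1,1],R()[0,1])))
E
```

```text
[ 0.57248304 -0.30196769  0.16736227] [ 0.78995996 -0.34525027 -4.17053763] [ 0.01651084 -0.01458347  0.01077318] 0.01702927699799952 8.874542019963418
```

View pics/s9.png

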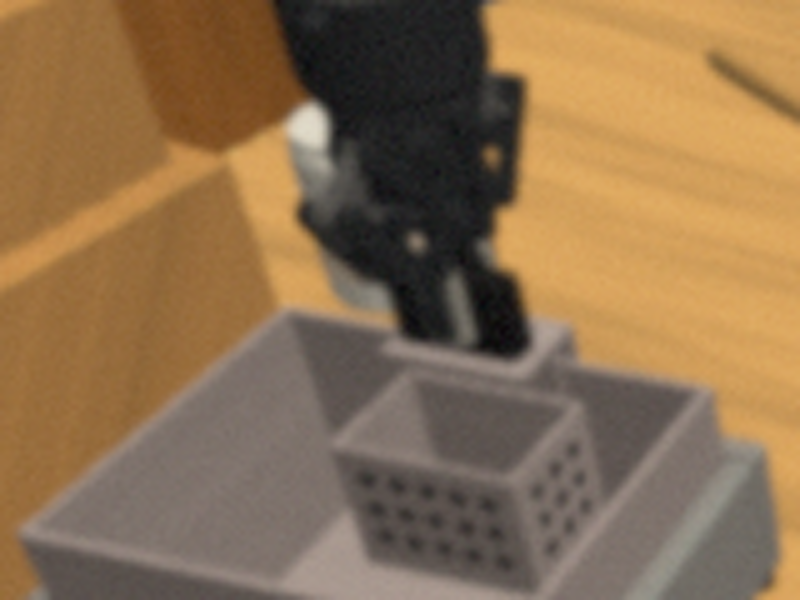

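Call:
jog_arm(deltas=[{"x": 0,"y": 0,"z": -4,"twist": 0,"fingers": 0},{"x": 0,"y": 0,"z": -7,"twist": 0,"fingers": 0},{"x": 0,"y": 0,"z": -9,"twist": 0,"fingers": 0},{"x": 0,"y": 0,"z": -10,"twist": 0,"fingers": 0},{"x": 0,"y": 0,"z": -10,"twist": 0,"fingers": 0}])

```text
time: 7.25
ee_pos: [0.5724, -0.3019, 0.1572]
tcp_rot: [-109.0, 89.9, 169.9]
wrist_force: [0.2, -0.2, -3.4]
opening: 0.0171
```

Call:
jog_arm(deltas=[{"x": 0,"y": 0,"z": -1,"twist": 0,"fingers": 0},{"x": 0,"y": 0,"z": -2,"twist": 0,"fingers": 0},{"x": 0,"y": 0,"z": -2,"twist": 0,"fingers": 0}])

```text
time: 7.55
ee_pos: [0.5726, -0.302, 0.1565]
tcp_rot: [-79.7, 89.9, -160.8]
wrist_force: [-1.9, 1.2, 4.9]
opening: 0.0172
```

Call:
jog_arm(deltas=[{"x": 0,"y": 0,"z": 0,"twist": 0,"fingers": 0.35},{"x": 0,"y": 0,"z": 0,"twist": 0,"fingers": 0.5},{"x": 0,"y": 0,"z": 0,"twist": 0,"fingers": 0.8},{"x": 0,"y": 0,"z": 0,"twist": 0,"fingers": 1},{"x": 0,"y": 0,"z": 0,"twist": 0,"fingers": 1},{"x": 0,"y": 0,"z": 0,"twist": 0,"fingers": 1}])

```text
time: 8.15
ee_pos: [0.5726, -0.302, 0.1563]
tcp_rot: [-84.9, 89.9, -166.1]
wrist_force: [0.3, 0.3, -0.6]
opening: 0.0855
```

Call:
jog_arm(deltas=[{"x": 0,"y": 0,"z": 15,"twist": 0,"fingers": 1},{"x": 0,"y": 0,"z": 50,"twist": 0,"fingers": 1},{"x": 0,"y": 0,"z": 90,"twist": 0,"fingers": 1},{"x": 0,"y": 0,"z": 130,"twist": 0,"fingers": 1},{"x": 0,"y": 0,"z": 160,"twist": 0,"fingers": 1}])

```text
time: 8.65
ee_pos: [0.5724, -0.302, 0.3192]
tcp_rot: [23.0, 89.9, -58.2]
wrist_force: [1.0, -0.5, -0.2]
opening: 0.0854
```

Call:
jog_arm(deltas=[{"x": -30,"y": 40,"z": 20,"twist": 0,"fingers": 1},{"x": -60,"y": 85,"z": 40,"twist": 0,"fingers": 1},{"x": -80,"y": 130,"z": 50,"twist": 0,"fingers": 1},{"x": -90,"y": 175,"z": 50,"twist": 0,"fingers": 1},{"x": -100,"y": 220,"z": 50,"twist": 0,"fingers": 1},{"x": -110,"y": 265,"z": 50,"twist": 0,"fingers": 1},{"x": -110,"y": 300,"z": 50,"twist": 0,"fingers": 1}])

```text
time: 9.35
ee_pos: [0.4609, 0.0003, 0.3702]
tcp_rot: [57.7, 89.8, -23.4]
wrist_force: [0.9, -1.0, -0.4]
opening: 0.085
```

```bash
python3 - <<'E'
from h import *
s=viewer.camera("scene");crop(s,20,130,180,250,5,"pics/s10.png")
c=viewer.camera("top");crop(c,300,70,440,175,5,"pics/t10.png")
o=bot.get_obs();print(o["ee_pos"],o["wrist_force"],o["torque"],o["opening"],np.degrees(np.arctan2(R()[1,1],R()[0,1])))
E
```

```text
[0.46190796 0.00136559 0.36978518] [-0.94523241  0.20254201 -0.08876559] [-0.00606794  0.04035756  0.00403728] 0.08528100095904195 9.11940943114115
```

View pics/s10.png

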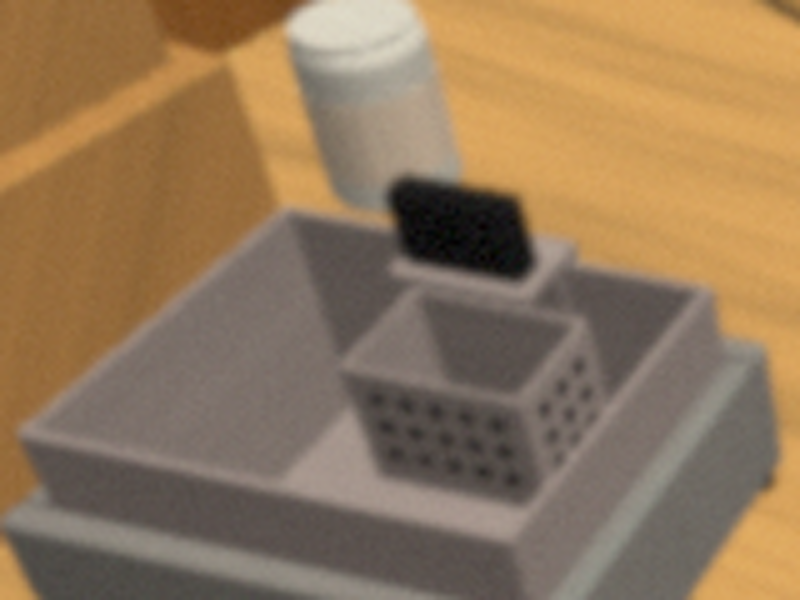

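View pics/t10.png

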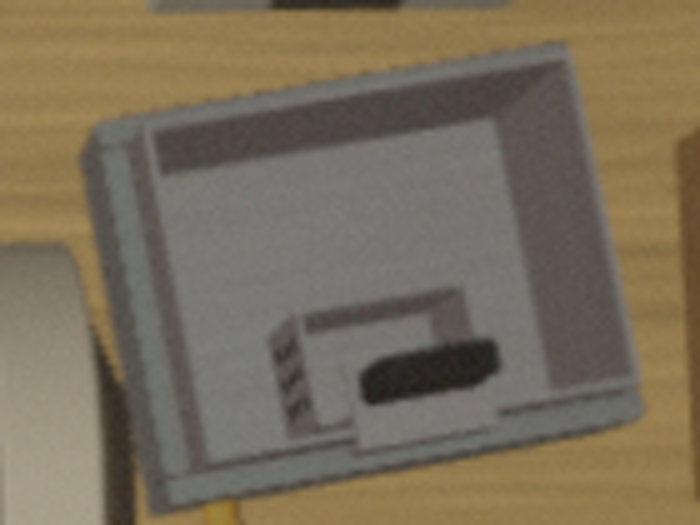

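```bash
python3 - <<'E'
from h import *
import pickle;c,s=pickle.load(open("c0.pkl","rb"))
t=np.array([.5361,.0086,.2273])
for h in (-.017,.05,.1,.15,.2,.25,.3):
    q=proj(s,[t+[0,0,h]])[0];q2=proj(c,[t+[0,0,h]])[0]
    print(h,((q-[150,50])*3).round(),((q2-[180,50])*4).round())
E
```

```text
-0.017 [283. 391.] [304. 441.]
0.05 [284. 303.] [304. 427.]
0.1 [284. 230.] [305. 415.]
0.15 [284. 150.] [306. 401.]
0.2 [285.  60.] [306. 387.]
0.25 [285. -40.] [307. 370.]
0.3 [ 286. -153.] [308. 351.]
```

```bash
python3 - <<'E'
from h import *
c=viewer.camera("top");s=viewer.camera("scene")
cv2.imwrite("pics/s11.png",s["image"][...,::-1]);cv2.imwrite("pics/t11.png",c["image"][...,::-1])
t=bot.get_obs()["ee_pos"];print(proj(s,[t+[0,0,h] for h in(0,.1,.15,.2,.25,.3)]).round())
E
```

```text
[[ 257.   88.]
 [ 259.   30.]
 [ 260.   -5.]
 [ 261.  -43.]
 [ 262.  -87.]
 [ 263. -137.]]
```

View pics/s11.png

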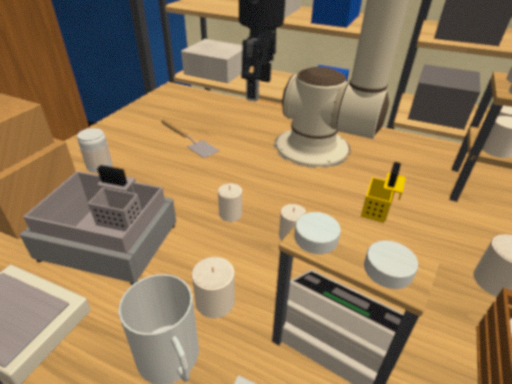

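View pics/t11.png

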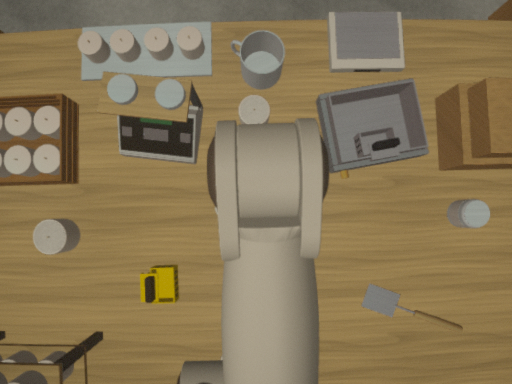

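Call:
jog_arm(deltas=[{"x": 4,"y": 35,"z": 0,"twist": -2,"fingers": 1},{"x": 8,"y": 75,"z": 0,"twist": -4,"fingers": 1},{"x": 12,"y": 115,"z": 0,"twist": -8,"fingers": 1},{"x": 16,"y": 155,"z": 0,"twist": -12,"fingers": 1},{"x": 20,"y": 195,"z": 0,"twist": -16,"fingers": 1},{"x": 25,"y": 235,"z": -20,"twist": -17,"fingers": 1},{"x": 30,"y": 260,"z": -60,"twist": -17,"fingers": 1},{"x": 35,"y": 270,"z": -100,"twist": -17,"fingers": 1},{"x": 35,"y": 270,"z": -130,"twist": -17,"fingers": 1},{"x": 35,"y": 270,"z": -130,"twist": -17,"fingers": 1}])

```text
time: 10.55
ee_pos: [0.4967, 0.267, 0.2345]
tcp_rot: [-37.6, 89.5, -135.7]
wrist_force: [-0.1, -1.0, 0.4]
opening: 0.0854
```

```bash
python3 - <<'E'
from h import *
c=viewer.camera("top");s=viewer.camera("scene")
crop(s,230,120,450,320,3,"pics/s12.png");crop(c,70,50,270,200,4,"pics/t12.png")
o=bot.get_obs();t=o["ee_pos"];print(t,o["wrist_force"],R().round(4),o["q"].round(1))
u=R()[:,1];print([((q-[230,120])*3).round() for q in proj(s,[t+.0498*u-[0,0,h] for h in(-.01,0,.004,.01,.017)])])
E
```

```text
[0.49783028 0.26760215 0.24010865] [0.2006987  0.22585907 0.9150632 ] [[ 5.000e-04  9.901e-01 -1.407e-01]
 [-2.200e-03 -1.407e-01 -9.901e-01]
 [-1.000e+00  8.000e-04  2.100e-03]] [ 2.830e+01  7.000e+00  1.130e+01  9.440e+01 -1.000e-01  1.264e+02]
[array([447., 252.]), array([443., 266.]), array([441., 271.]), array([439., 279.]), array([436., 288.])]
```

View pics/s12.png

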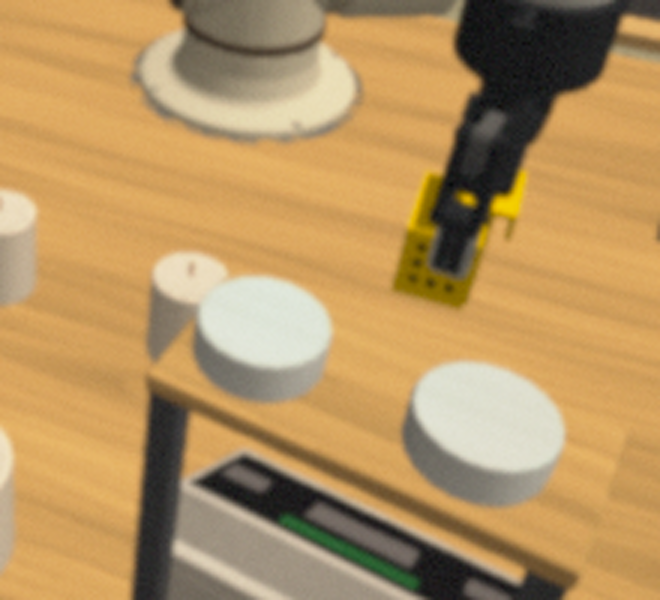

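View pics/t12.png

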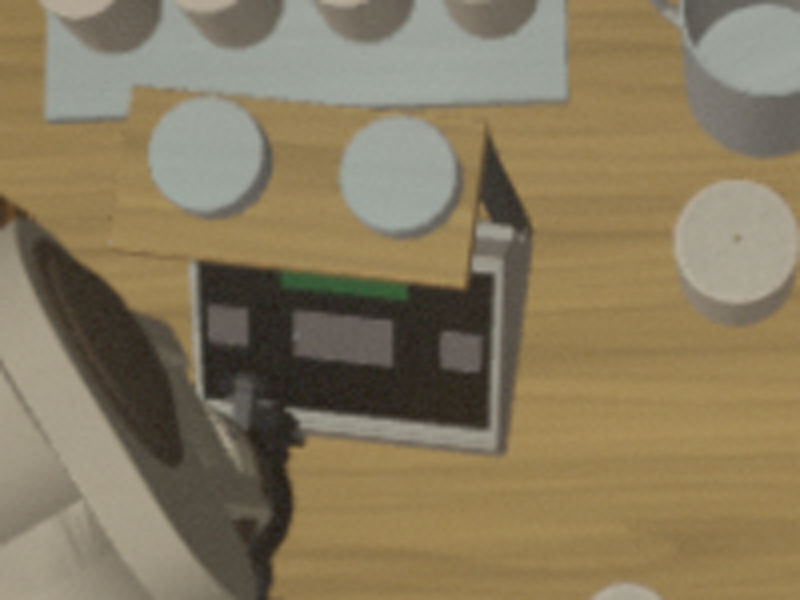

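Call:
jog_arm(deltas=[{"x": -5,"y": 2,"z": -30,"twist": 0,"fingers": 1},{"x": -5,"y": 2,"z": -60,"twist": 0,"fingers": 1},{"x": -5,"y": 2,"z": -90,"twist": 0,"fingers": 1},{"x": -5,"y": 2,"z": -105,"twist": 0,"fingers": 1},{"x": -5,"y": 2,"z": -105,"twist": 0,"fingers": 1}])

```text
time: 11.15
ee_pos: [0.493, 0.269, 0.1351]
tcp_rot: [5.2, 89.9, -92.9]
wrist_force: [-0.1, -0.3, 0.2]
opening: 0.0854
```

```bash
python3 - <<'E'
from h import *
c=viewer.camera("top");s=viewer.camera("scene")
o=bot.get_obs();t=o["ee_pos"];print(t,o["wrist_force"])
im=cv2.resize(s["image"][0:240,212:512,::-1],None,fx=2.5,fy=2.5,interpolation=cv2.INTER_CUBIC)
for h in np.arange(0,.4,.05):
    q=((proj(s,[t+[0,0,h]])[0]-[212,0])*2.5).round().astype(int);print(round(h,2),q)
    cv2.drawMarker(im,tuple(map(int,q)),(0,0,255),0,8,1)
cv2.imwrite("pics/s13.png",im)
crop(c,70,50,270,200,4,"pics/t13.png")
E
```

```text
[0.49373231 0.2696714  0.13730822] [-0.08694069  1.44628572  0.345858  ]
0.0 [408 585]
0.05 [423 537]
0.1 [440 484]
0.15 [458 426]
0.2 [478 361]
0.25 [501 289]
0.3 [527 209]
0.35 [557 117]
```

View pics/s13.png

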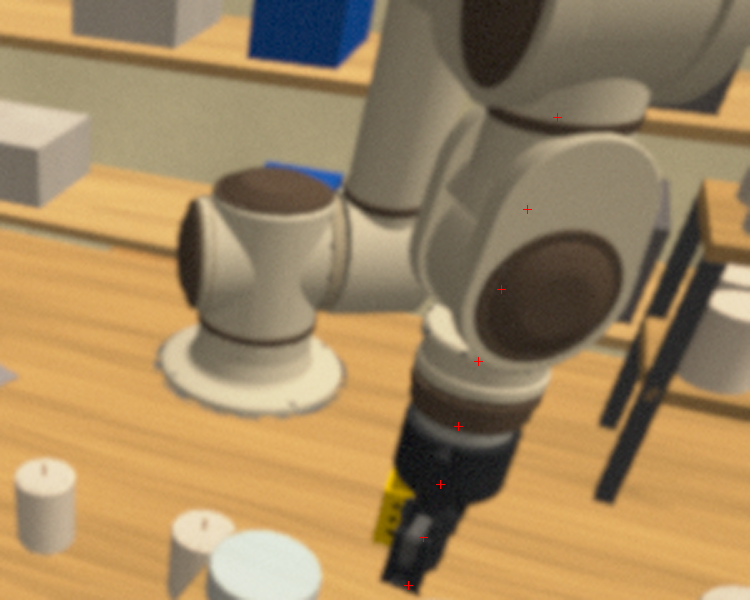

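View pics/t13.png

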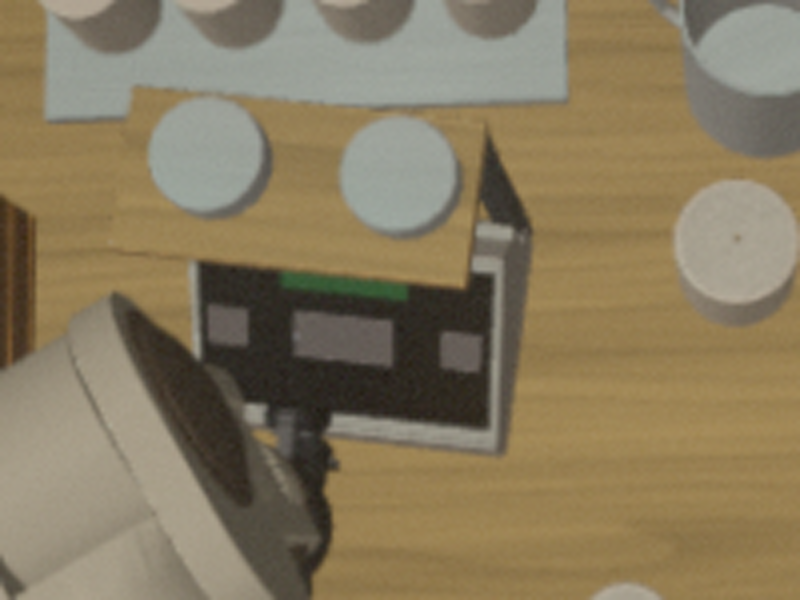

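```bash
python3 - <<'E'
from h import *
c=viewer.camera("top");s=viewer.camera("scene");t=bot.get_obs()["ee_pos"]
T=lambda a,b:(a/4+70-.375,b/4+50-.375);S=lambda a,b:(a/2.5+212-.3,b/2.5-.3)
for a,b in [((185,402),(548,297)),((118,303),(590,232)),((250,502),(508,360))]:
    P,e=two(c,T(*a),s,S(*b));print(P.round(3),(P-t).round(3),round(e,4))
E
```

```text
[0.54  0.281 0.405] [0.047 0.011 0.268] 0.0235
[0.578 0.291 0.459] [0.084 0.021 0.321] 0.0145
[0.498 0.271 0.341] [0.004 0.001 0.203] 0.0304
```

Call:
jog_arm(deltas=[{"x": 15,"y": 0,"z": 0,"twist": 0,"fingers": 1},{"x": 30,"y": -1,"z": -3,"twist": 0,"fingers": 1},{"x": 45,"y": -1,"z": -8,"twist": 0,"fingers": 1},{"x": 54,"y": -1,"z": -16,"twist": 0,"fingers": 1},{"x": 58,"y": -1.3,"z": -20,"twist": 0,"fingers": 1},{"x": 58,"y": -1.3,"z": -20,"twist": 0,"fingers": 1}])

```text
time: 11.95
ee_pos: [0.5517, 0.2684, 0.1168]
tcp_rot: [68.1, 89.9, -30.0]
wrist_force: [0.0, -0.3, -0.7]
opening: 0.0854
```

```bash
python3 - <<'E'
from h import *
c=viewer.camera("top");s=viewer.camera("scene")
o=bot.get_obs();t=o["ee_pos"];print(t,o["wrist_force"],np.degrees(np.arctan2(R()[1,1],R()[0,1])))
crop(s,262,60,512,350,2,"pics/s14.png")
crop(c,70,50,270,200,4,"pics/t14.png")
E
```

```text
[0.55145405 0.2686298  0.11763284] [-0.15453157 -0.59647815  0.44543982] -8.096005483421854
```

View pics/s14.png

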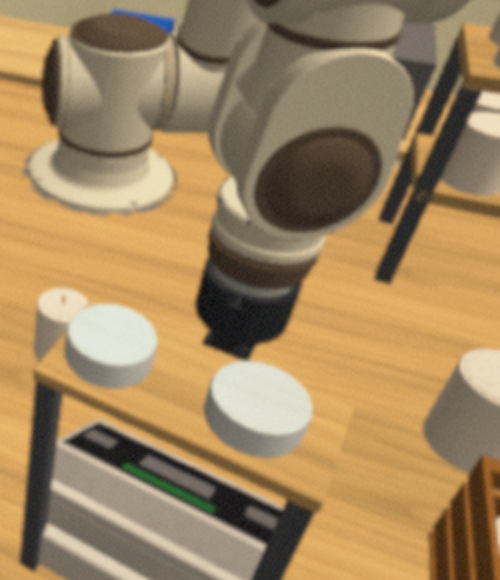

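View pics/t14.png

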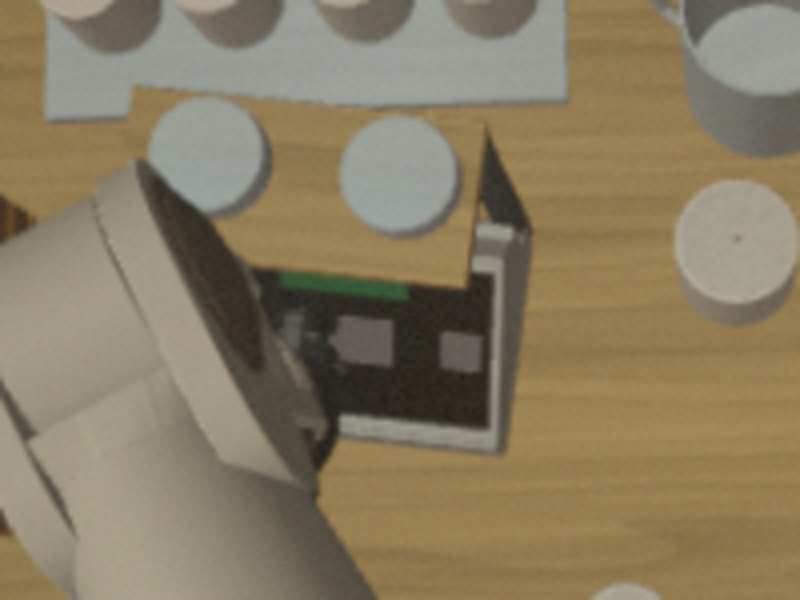

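```bash
python3 - <<'E'
from h import *
c=viewer.camera("top");o=bot.get_obs();t=o["ee_pos"];u=R()[:,1];v=np.cross([0,0,1],u)
im=cv2.resize(c["image"][110:170,120:190,::-1],None,fx=10,fy=10,interpolation=cv2.INTER_CUBIC)
d=lambda P,col:[cv2.drawMarker(im,tuple(int(x) for x in (q-[120,110])*10+5),col,1,12,1) for q in proj(c,P)]
d([t+u*a+v*b-[0,0,.004] for a in(.0427,.057) for b in(-.011,.011)],(0,0,255))
d([t+u*a+v*b+[0,0,.05] for a in(.0427,.057) for b in(-.011,.011)],(0,255,0))
d([[.6222,.2585,.09]],(255,255,0))
cv2.imwrite("pics/t15.png",im)
E
```

```text
(no output)
```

View pics/t15.png

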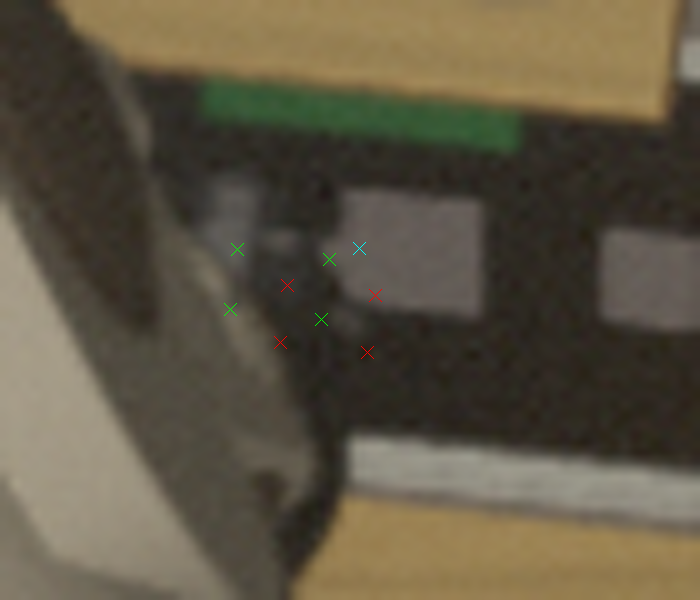

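Call:
jog_arm(deltas=[{"x": 4,"y": -1,"z": -6,"twist": 0,"fingers": 1},{"x": 8,"y": -1.5,"z": -12,"twist": 0,"fingers": 1},{"x": 10,"y": -1.7,"z": -16,"twist": 0,"fingers": 1},{"x": 10.5,"y": -1.7,"z": -17,"twist": 0,"fingers": 1},{"x": 10.5,"y": -1.7,"z": -17,"twist": 0,"fingers": 1}])

```text
time: 12.6
ee_pos: [0.5619, 0.2669, 0.1004]
tcp_rot: [79.1, 89.8, -19.0]
wrist_force: [0.2, -0.6, 0.9]
opening: 0.0854
```

```bash
python3 - <<'E'
from h import *
c=viewer.camera("top");s=viewer.camera("scene")
crop(s,262,60,512,350,2,"pics/s16.png")
crop(c,70,70,220,180,5,"pics/t16.png")
o=bot.get_obs();print(o["ee_pos"],o["wrist_force"],o["torque"])
E
```

```text
[0.56196457 0.26703507 0.10091639] [0.15122167 0.28006846 0.72158398] [-0.03911152  0.03320805  0.00675895]
```

View pics/s16.png

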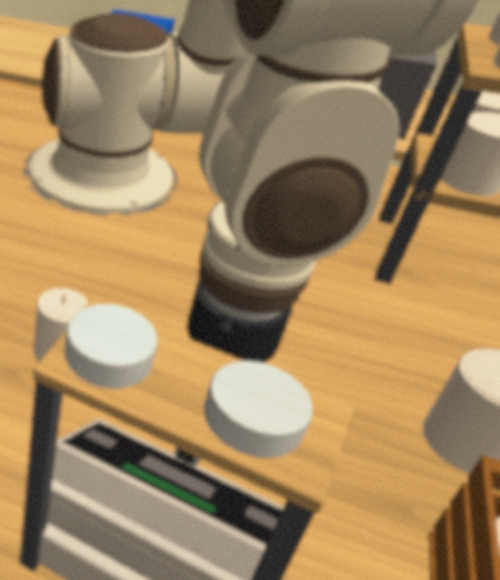

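View pics/t16.png

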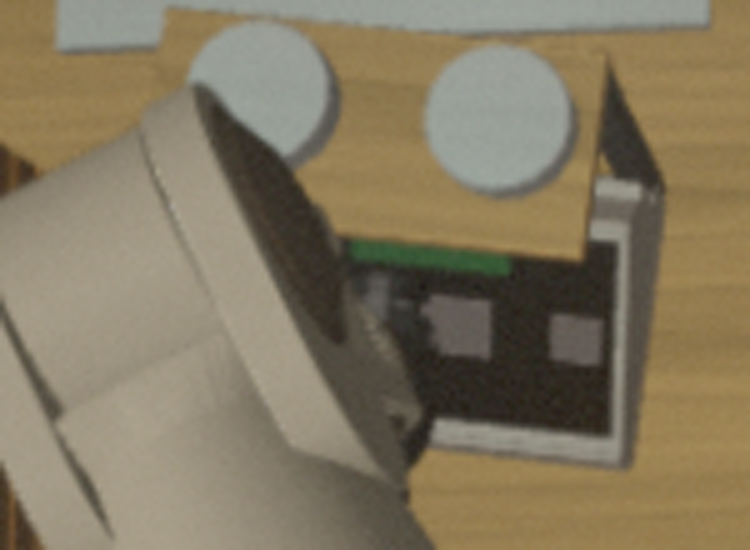

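Call:
jog_arm(deltas=[{"x": 0.9,"y": -0.1,"z": -1.2,"twist": 0,"fingers": 1},{"x": 1.7,"y": -0.2,"z": -2.5,"twist": 0,"fingers": 1},{"x": 2.6,"y": -0.4,"z": -3.7,"twist": 0,"fingers": 1},{"x": 2.6,"y": -0.4,"z": -3.7,"twist": 0,"fingers": 1}])

```text
time: 13.1
ee_pos: [0.5646, 0.2666, 0.097]
tcp_rot: [84.6, 89.8, -13.5]
wrist_force: [-0.2, 0.4, -0.5]
opening: 0.0853
```

Call:
jog_arm(deltas=[{"x": 0.6,"y": -0.1,"z": -0.8,"twist": 0,"fingers": 1},{"x": 1.2,"y": -0.2,"z": -1.6,"twist": 0,"fingers": 1},{"x": 1.2,"y": -0.2,"z": -1.6,"twist": 0,"fingers": 1}])

```text
time: 13.4
ee_pos: [0.5658, 0.2663, 0.0952]
tcp_rot: [83.8, 89.8, -14.3]
wrist_force: [-0.1, 0.7, 0.1]
opening: 0.085
```

Call:
jog_arm(deltas=[{"x": 0.6,"y": -0.1,"z": -0.8,"twist": 0,"fingers": 1},{"x": 1.2,"y": -0.2,"z": -1.6,"twist": 0,"fingers": 1},{"x": 1.2,"y": -0.2,"z": -1.6,"twist": 0,"fingers": 1}])

```text
time: 13.7
ee_pos: [0.567, 0.2661, 0.0935]
tcp_rot: [80.7, 89.8, -17.4]
wrist_force: [-0.4, 0.6, 0.2]
opening: 0.0851
```

Call:
jog_arm(deltas=[{"x": 0.6,"y": -0.1,"z": -0.8,"twist": 0,"fingers": 1},{"x": 1.2,"y": -0.2,"z": -1.6,"twist": 0,"fingers": 1},{"x": 1.2,"y": -0.2,"z": -1.6,"twist": 0,"fingers": 1}])

```text
time: 14.0
ee_pos: [0.5682, 0.2658, 0.0917]
tcp_rot: [77.5, 89.8, -20.5]
wrist_force: [-0.0, 1.2, -0.6]
opening: 0.0855
```

Call:
jog_arm(deltas=[{"x": 0.4,"y": -0.1,"z": -0.8,"twist": 0,"fingers": 1},{"x": 0.8,"y": -0.2,"z": -1.6,"twist": 0,"fingers": 1},{"x": 0.8,"y": -0.2,"z": -1.6,"twist": 0,"fingers": 1}])

```text
time: 14.3
ee_pos: [0.5691, 0.2657, 0.0903]
tcp_rot: [83.1, 89.8, -15.0]
wrist_force: [-1.6, -0.1, 1.6]
opening: 0.0853
```

```bash
python3 - <<'E'
from h import *
c=viewer.camera("top");s=viewer.camera("scene")
crop(s,290,230,420,350,6,"pics/s17.png")
o=bot.get_obs();print(o["ee_pos"],o["wrist_force"],o["torque"])
E
```

```text
[0.56903977 0.26568711 0.0903361 ] [-1.39731843  0.86460389  3.85808456] [-0.06222634  0.07845943  0.00931693]
```

View pics/s17.png

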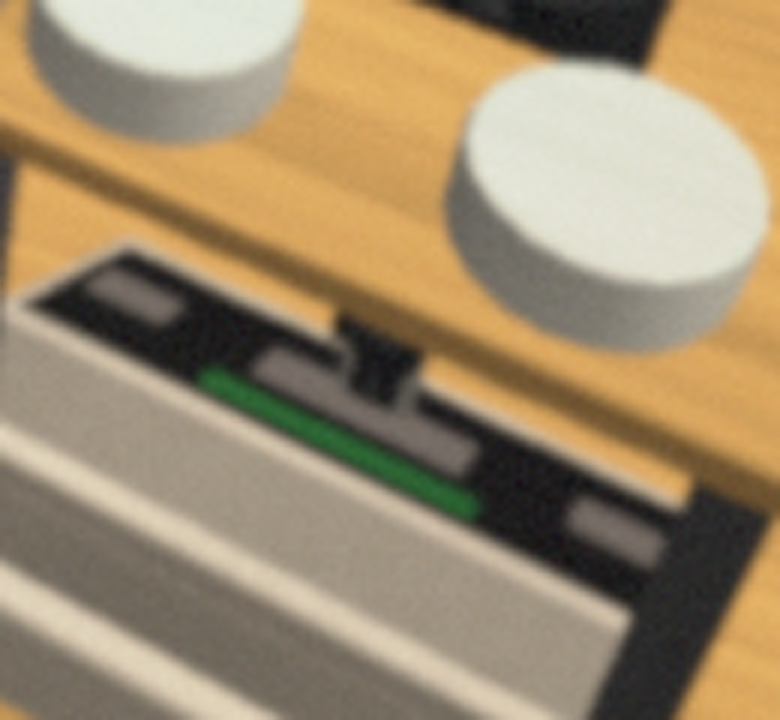

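Call:
jog_arm(deltas=[{"x": 0.6,"y": -0.1,"z": -0.9,"twist": 0,"fingers": 1},{"x": 1.1,"y": -0.2,"z": -1.8,"twist": 0,"fingers": 1},{"x": 1.1,"y": -0.2,"z": -1.8,"twist": 0,"fingers": 1}])

```text
time: 14.7
ee_pos: [0.57, 0.2656, 0.0889]
tcp_rot: [87.9, 89.8, -10.1]
wrist_force: [-3.8, -0.3, 6.1]
opening: 0.0855
```

Call:
jog_arm(deltas=[{"x": 0.7,"y": -0.1,"z": -1.2,"twist": 0,"fingers": 1},{"x": 1.1,"y": -0.2,"z": -1.8,"twist": 0,"fingers": 1},{"x": 1.1,"y": -0.2,"z": -1.8,"twist": 0,"fingers": 1}])

```text
time: 15.0
ee_pos: [0.5704, 0.2656, 0.0886]
tcp_rot: [100.3, 89.9, 2.2]
wrist_force: [-10.9, -0.6, 13.3]
opening: 0.0854
```

Call:
jog_arm(deltas=[{"x": 0.6,"y": -0.1,"z": -1.3,"twist": 0,"fingers": 1},{"x": 0.6,"y": -0.1,"z": -1.3,"twist": 0,"fingers": 1},{"x": 0.6,"y": -0.1,"z": -1.3,"twist": 0,"fingers": 1},{"x": 0.6,"y": -0.1,"z": -1.3,"twist": 0,"fingers": 1}])

```text
time: 15.4
ee_pos: [0.5704, 0.2656, 0.0887]
tcp_rot: [112.3, 89.9, 14.2]
wrist_force: [-9.5, -1.4, 13.2]
opening: 0.0854
```

Call:
jog_arm(deltas=[{"x": 0.6,"y": -0.1,"z": -1.2,"twist": 0,"fingers": 1},{"x": 0.6,"y": -0.1,"z": -1.2,"twist": 0,"fingers": 1},{"x": 0.6,"y": -0.1,"z": -1.2,"twist": 0,"fingers": 1},{"x": 0.6,"y": -0.1,"z": -1.2,"twist": 0,"fingers": 1}])

```text
time: 15.8
ee_pos: [0.5703, 0.2656, 0.0887]
tcp_rot: [126.4, 89.9, 28.3]
wrist_force: [-10.3, -0.6, 12.6]
opening: 0.0854
```

Call:
jog_arm(deltas=[{"x": -3,"y": 0.5,"z": 4,"twist": 0,"fingers": 1},{"x": -9,"y": 1,"z": 13,"twist": 0,"fingers": 1},{"x": -25,"y": 2,"z": 25,"twist": 0,"fingers": 1},{"x": -50,"y": 2,"z": 35,"twist": 0,"fingers": 1},{"x": -80,"y": 2,"z": 50,"twist": 0,"fingers": 1},{"x": -110,"y": 2,"z": 80,"twist": 0,"fingers": 1},{"x": -130,"y": 2,"z": 120,"twist": 0,"fingers": 1},{"x": -150,"y": 2,"z": 160,"twist": 0,"fingers": 1},{"x": -150,"y": 2,"z": 190,"twist": 0,"fingers": 1},{"x": -150,"y": 2,"z": 190,"twist": 0,"fingers": 1}])

```text
time: 16.8
ee_pos: [0.4205, 0.2681, 0.2838]
tcp_rot: [129.1, 89.5, 31.1]
wrist_force: [-0.0, 0.2, -0.1]
opening: 0.0855
```

```bash
python3 - <<'E'
from h import *
c=viewer.camera("top");s=viewer.camera("scene")
cv2.imwrite("pics/s20.png",s["image"][...,::-1]);cv2.imwrite("pics/t20.png",c["image"][...,::-1])
crop(s,20,130,180,250,5,"pics/s21.png")
o=bot.get_obs();print(o["ee_pos"],o["wrist_force"],o["time"])
import pickle;c0,s0=pickle.load(open("c0.pkl","rb"))
d=np.abs(s["image"].astype(int)-s0["image"]).sum(2)
for n,(x,y) in dict(a=(292,222),b=(230,203),c=(214,290)).items(): print(n,np.median(d[y-12:y+12,x-10:x+10]))
E
```

```text
[0.42038988 0.26772998 0.27935924] [ 0.59586435  0.5125043  -0.75028337] 16.9
a 4.0
b 7.0
c 4.0
```

View pics/s20.png

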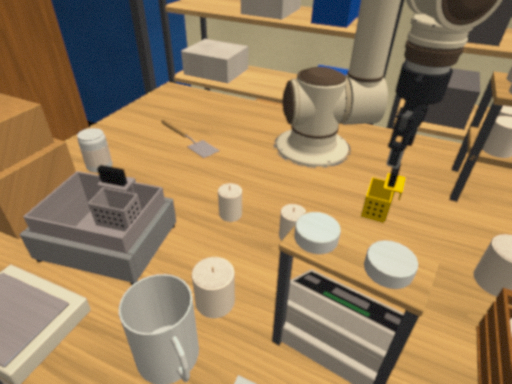

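View pics/s21.png

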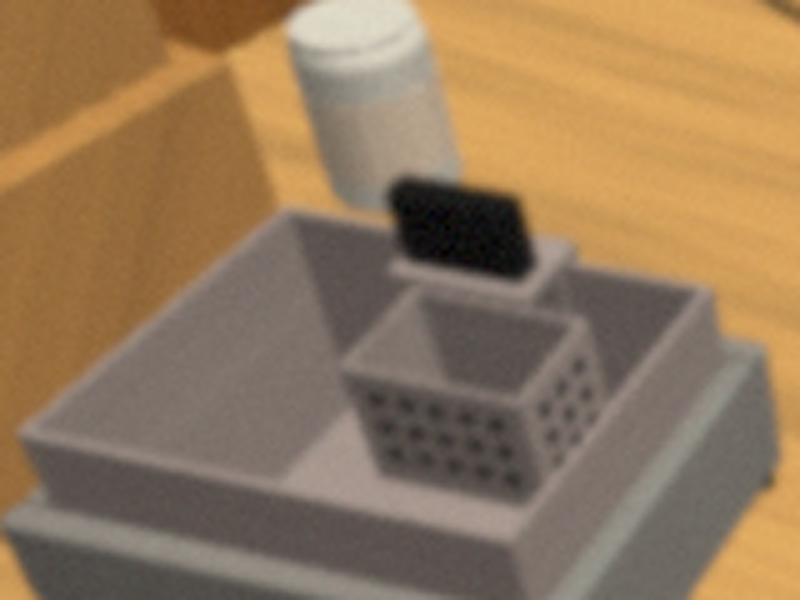

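View pics/t20.png

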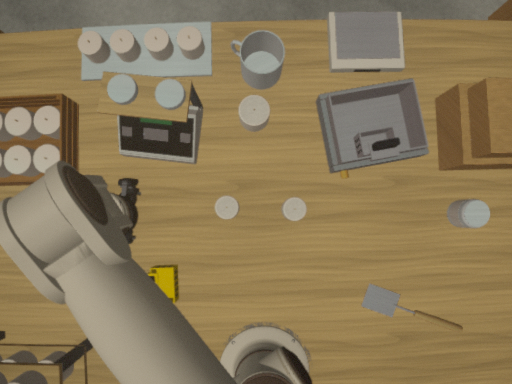

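```bash
python3 -c "
from workcell import ticket
print(ticket.job_done())"
```

```text
the job is handed in; nothing more can be done
None
```

I hung the steel basket by its lip over the middle of the tank's near rim and let go of it. I then pressed the long key with the far finger of the open gripper. The jog can't tilt the tool, so the finger pointed straight down rather than square to the keypad; the wrist stayed on the robot side of the shelf. I took the hand away and handed the job in at about 17 s. No verdict was reported.

**Basket:** The hook met the rim at the TCP height worked out beforehand (0.1565 m). The last pictures, one just after release and one after the key press, show it hanging square and unmoved.

**Key:** The force at the wrist stayed at about 16–17 N for roughly 0.8 s, after about 7 N as the key gave. This is the wrist reading, not the contact force on the key itself. The picture at first contact shows the finger on the middle of the long key, clear of both square keys. After backing away the wrist force read about zero.

**Candles:** All three look unmoved in the before and after pictures, and the arm is clear of everything.

**Checks that were off:**
- The finger met the key about 4 mm lower than I predicted.
- My two-camera estimate of how high the wrist sits was off by 1.5–3 cm. I relied on the clearance seen in the pictures instead, and no contact showed in the wrist force.

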